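# Load the tube mixer and switch it on at its loose rocker

### The arm

A 6-joint arm with a two-finger parallel gripper is mounted at the origin on a cart in front of the work surface, level with it; the furniture and walls round the work are solid. World frame = base frame: x ahead of the robot, y to its left, z up, the work surface at z = 0. Lengths are in mm, angles in rad, forces in N, time in s.
With the tool pointing down it reaches from about 275 to 750 mm from the base axis. Payload 10.2 kg.
Tool frame: the origin (TCP) lies midway between the tips of the shut fingers; the grasp point (between the pads) lies 19 mm behind it; z points along the fingers, y is the line along which they close (so a half turn about z gives the same grasp; the last joint's range is limited). The gripper opens to 85 mm and grips with 20 to 120 N. Pads are 22 mm wide; open, the fingers measure 114 mm over their backs; the gripper's body (76 mm by 85 mm) begins 54 mm behind the grasp point. The pads swing forward as they close: fully open they stand 13 mm farther back than shut.
Start: joints at [0.914, 0.313, 1.498, -0, 1.331, -0.223], TCP at [220.682, 476.372, 231.294] pointing down, gripper open.
Joint ranges: [-2.94, 2.94], [-0.97, 2.17], [0.19, 2.56], [-1.23, 4.37], [0.02, 3.11], [-2.88, 2.88]. Speed limits (rad/s): [2.39, 2.39, 3.01, 3.14, 3.14, 3.14].

### API

Orientations are given as a unit quaternion [w, x, y, z].
In Python, from rig import ctrl gives the robot as it stands.
- The arm moves only by the tool send_rows, never from a script. Its argument "targets" is a list of rows, each a list of 7 numbers: the closure, from -1 (fully open) to 1 (shut), so that 0 is half open, then the shift along the tool's x, y, z in m, then the turn, a rotation vector about the tool's x, y, z in rad. In form: [[claw, dx, dy, dz, ax, ay, az], ...]. A call has exactly 10 rows; each row shifts and turns the commanded pose from where the row before left it, along the tool's axes as they then stand; what a row does not reach is not made up. A row lasts 1/8 s, in which the tool goes at most 62.5 mm and 10.7 degrees, less where a joint would pass 70% of its speed; a pose out of reach is approached as far as the arm can. A call with a gripper value outside its range is refused whole. The fingers move at their own pace and stop on an object; "squeeze" is the grip in N (left out, the last holds). Time passes only in rows, so rows that do not move let the fingers close, or fill a call up. It gives the time, the measured TCP pose, the force, the opening and the grip force at its end, in the units of the state.
- ctrl.sense(): the state, without advancing time (a new reading comes with each control period).
- ctrl.capture(name): name is "scene" or "top" or "wrist"; returns a dict with "img" (384x512x3 uint8, red, green, blue), "camera_matrix" (3x3 intrinsics, pixels), "R" (3x3) and "t" (3): a world point X has camera coordinates R X + t. Camera axes: x right, y down, z forward; pixel columns grow to the right and rows downward; lengths in mm; the calibration is good to about 2 mm. A picture is of the moment at which its call begins. There is no depth.
- ctrl.finish_job(): hands the job in; it is judged then, once.
Trained networks look in a picture, given as the dict that the camera call returned (one of the last four; its "shot" number tells which), for a name from the list of things; names that differ only in an ending like _2 or _b are one class to them, and where a whole thing is asked for, a point or a joint stands for the part that bears it (a point fixed in the world has none). Each returns a list of dicts, best first, with "score" (0 to 1); they miss things now and then, are a little off and sometimes report something else, mostly with a low value. They report only what shows in the picture. A call takes as long as a camera call. They do not tell look-alikes from the thing itself.
- ctrl.boxes_of(query, picture): "extent" ([left, top, width, height] in pixels, round what is visible of it).
- ctrl.landmark_of(query, picture): "point" ([column, row] in pixels: a listed point, or the origin of a listed thing).
The state is a dict: "time_s": time; "joints": joint angles; "dq": joint speeds; "tau": joint torques, N m; "eef_pos": TCP position; "ee_rot": TCP orientation; "force": force on the tool from outside, world axes, zero at the start; "wrist_torque": the same for the moment, N m; "grip_width": opening from 0.0 (shut) to 1.0 (fully open); "grip_force": force on a finger pad.
Only numpy, scipy, OpenCV 4.12 (cv2) and the standard library are available. Lean on these libraries where they do the work, as an engineer would, in place of code of your own. Each camera call takes 0.05 s, during which the arm holds its last target. There are 200 camera calls.

### The job

Take the tube with the purple cap out of the foam rack, stand it in the mixer's well so that it rests on the bottom, and let go. Then switch the mixer on: push the raised end of the red rocker straight down until it snaps over, and keep it pressed down with about 15 N for a second so that it locks in, then let go. The switch sits loose and gives before it bottoms, and it breaks above 25 N, so feel your way down gently; leave everything else where it is.

Things in the scene. Friction and masses are not known exactly. Their poses are not given: they have to be found in the camera images.
- mixer: white bench mixer bolted to the bench, 134 x 194 x 65 mm; origin at the centre of its underside, x to its back (dial panel on its -x face), y to its left, z up. Its flat deck is 65 mm above the origin. On the left of the deck is the tube well, on the right the rocker switch
- well_floor (a point): centre of the flat floor of the tube well (12 mm above the bench); axes as the mixer. The well is a round upright hole, 33 mm wide and 53 mm deep, with a 3 mm chamfer and a black ring round its mouth at the deck
- tube_center (a point): centre (half-way up, on the axis) of the tube with the PURPLE cap: 115 mm tall, clear body 28 mm wide with a conical tip, purple cap 34 mm wide over the top 14 mm; z is its axis, up. About 30 g. It stands in the foam rack about 6 mm over the bench, its base 57.5 mm below this point; the nearest other tube is 75 mm away
- foam_rack: white foam rack fixed to the bench, 128 x 205 x 47 mm high, two rows of four holes; origin at the centre of its underside, y along its 205 mm length. Along the rack's y there is finger room beside each tube
- switch_module: black switch module, 80 (mixer x) x 50 mm; carries the rocker. Pushed with 1 to 3 N it slides down by an unseen, unknown 0 to 6 mm; beyond 8 to 9 N its clip slides in by a further unknown 0 to 12 mm, then it sits on stiff rubber (about 1 mm per 8 N). Origin on its axis, 16 mm below the rocker pivot, 6 mm below the top of its collar
- rocker (a joint): angle of the red over-centre rocker: 0 = off (its end nearer the dial panel raised at 0.5 rad), 0.5 = on (that end level). Let go below 0.40 it springs back; beyond, it snaps on by itself. Pushed at rocker_press it goes over with about 5 N once the module no longer slides, with ever less toward 0.40; the finger then follows it some mm down to its stop with hardly any force
- rocker_press (a point): point on the upper face of the rocker's raised end (with a white bar, toward the mixer's -x), 24 mm from the pivot, where to push straight down; moves with the rocker. The two halves, each 34 long, 36 wide, 8 mm thick, form a shallow V proud of the collar, which stands 2 to 28 mm over the deck. From off to on the point drops 12 mm and shifts 3 mm from the pivot
- tube_orange_a: orange-capped tube in the rack, same size as the purple one, bystander; origin under its tip
- tube_orange_b: second orange-capped tube in the rack, bystander; origin under its tip
- sample_bottle_a: white bottle with blue cap, 53 mm wide, 118 mm tall, behind the work, bystander; origin under its base
- sample_bottle_b: second white bottle with blue cap, bystander; origin under its base
- amber_bottle: dark bottle with yellow cap, 71 mm wide, 146 mm tall, bystander; origin under its base
- timer: bench timer 66 x 66 x 22 mm, bystander; origin under its centre
- tape: roll of tape 104 mm wide, 25 mm high, lying flat, bystander; origin under its centre
- marker: teal marker 137 mm long, 13 mm thick, lying, bystander; origin under its centre
- tube_purple: the same purple-capped tube; origin on its axis at the underside of its tip, 57.5 mm below point tube_center
Things that resemble listed ones, but are neither listed nor needed, are in the scene too. Of the things that look like the tube_purple, the largest one is meant.

How it is judged (in metres and radians):
On the way, in this order (a step that is already met when the one before it is completed fails the run):
1. the purple-capped tube stands on the floor of the well, released (horizontal distance between tube_center and well_floor below 0.01 m and angle between tube_center's own z axis and vertical below 0.15 rad and z of tube_center in the frame of well_floor between 0.05 and 0.062 m and contact force between the fingers and tube_purple below 0.1 N), for 0.2 s.
2. the rocker is over and is kept pressed with 11 to 19 N for 0.6 s (value of joint rocker above 0.45 rad and contact force between anything else and switch_module between 11 and 19 N), for 0.6 s.
At the end, for the whole second after the job is handed in: the purple-capped tube stands upright (within 0.15 rad) on the floor of the well (centre within 10 mm of the well's axis, base within about 5 mm of the floor), at rest; the rocker is on (beyond 0.45 rad) and nothing touches the switch (horizontal distance between tube_center and well_floor below 0.01 m and angle between tube_center's own z axis and vertical below 0.15 rad and z of tube_center in the frame of well_floor between 0.05 and 0.062 m and value of joint rocker above 0.45 rad and contact force between anything else and switch_module below 0.5 N and linear speed of tube_purple below 0.02 m/s).
It fails at once if the switch is loaded with more than 25 N (contact force between anything else and switch_module above 25 N).
It fails at once if a bystander is moved by more than 25 mm (distance of any of tube_orange_a, tube_orange_b, sample_bottle_a, sample_bottle_b, amber_bottle, timer, tape, marker from where it was at the start of the episode above 0.025 m).
It also fails if it takes over 64 s, if anything falls off the work surface, if the arm or the gripper's body presses on something with over 40 N, if the wrist force passes 120 N, or if a joint passes its speed limit or range.

## Working session

There is one attempt and no reset: what is moved stays moved. The work goes in short steps, Python scripts to look and compute and a tool call to move; the robot and the scene stay as the last step left them, time stands still between calls to the robot, and variables do not carry over. Pictures are saved under pics/ and viewed, at most 10 in all, crops included, and the job is handed in when it is done.

Besides the shell and the picture viewer there is one more tool, called after "Call:" as name([rows], argument=value, ...), one row to a line, values as JSON. send_rows: Moves the arm, as the interface text tells. Its arguments: {"type":"object","properties":{"targets":{"type":"array"},"squeeze":{"type":"number"}},"required":["targets"]}

```bash
mkdir -p pics; ls; cat > h.py <<'E'
import numpy as np, cv2
from rig import ctrl
def px2ray(p,u):
    K,R,t=map(np.array,(p["camera_matrix"],p["R"],p["t"]))
    d=R.T@np.linalg.solve(K,[u[0],u[1],1.]); return -R.T@t, d/np.linalg.norm(d)
def tri(obs):
    A=np.zeros((3,3));b=np.zeros(3)
    for p,u in obs:
        c,d=px2ray(p,u);M=np.eye(3)-np.outer(d,d);A+=M;b+=M@c
    X=np.linalg.solve(A,b); return X,[round(float(np.linalg.norm((np.eye(3)-np.outer(d,d))@(X-c))),1) for c,d in (px2ray(p,u) for p,u in obs)]
def atz(p,u,z):
    c,d=px2ray(p,u); return c+d*(z-c[2])/d[2]
def proj(p,X):
    q=np.array(p["camera_matrix"])@(np.array(p["R"])@np.array(X)+np.array(p["t"])); return q[:2]/q[2]
def save(p,n): cv2.imwrite(f"pics/{n}.png",p["img"][:,:,::-1])
E
python3 - <<'E'
from h import *
P={n:ctrl.capture(n) for n in("scene","top","wrist")}
cv2.imwrite("pics/a.png",cv2.resize(np.vstack([np.hstack([P["scene"]["img"],P["top"]["img"]])])[:,:,::-1],(800,300),interpolation=cv2.INTER_AREA))
save(P["scene"],"s");save(P["top"],"t")
for n,p in P.items():
    for q in("tube_center","well_floor","rocker_press","mixer","foam_rack","switch_module"):
        print(n,q,[(np.round(d["point"]).tolist(),round(d["score"],2)) for d in ctrl.landmark_of(q,p)][:5])
    print(n,"box",[(np.round(d["extent"]).tolist(),round(d["score"],2)) for d in ctrl.boxes_of("tube_purple",p)][:5], (-np.array(p["R"]).T@p["t"]).round())
print(ctrl.sense())
E
```

```text
pics
scene tube_center [([252.0, 244.0], 0.66), ([264.0, 233.0], 0.59), ([234.0, 222.0], 0.48)]
scene well_floor [([272.0, 206.0], 0.64)]
scene rocker_press [([297.0, 172.0], 0.38)]
scene mixer [([283.0, 203.0], 0.64)]
scene foam_rack [([222.0, 237.0], 0.89), ([269.0, 206.0], 0.68), ([282.0, 204.0], 0.66)]
scene switch_module [([292.0, 181.0], 0.53)]
scene box [([264.0, 223.0, 2.0, 18.0], 0.66)] [-410. 1007.  918.]
top tube_center [([197.0, 201.0], 0.66), ([267.0, 196.0], 0.65), ([184.0, 242.0], 0.6), ([209.0, 238.0], 0.4)]
top well_floor []
top rocker_press [([267.0, 132.0], 0.71), ([305.0, 205.0], 0.62)]
top mixer [([284.0, 205.0], 0.66)]
top foam_rack [([193.0, 197.0], 0.93), ([240.0, 141.0], 0.22)]
top switch_module [([304.0, 200.0], 0.76)]
top box [([177.0, 236.0, 14.0, 9.0], 0.63), ([206.0, 231.0, 7.0, 13.0], 0.58), ([187.0, 192.0, 16.0, 16.0], 0.54)] [ 361.  -23. 1058.]
wrist tube_center []
wrist well_floor []
wrist rocker_press []
wrist mixer []
wrist foam_rack []
wrist switch_module []
wrist box [] [155. 506. 373.]
{'time_s': 1.2, 'joints': array([ 9.13583789e-01,  3.12922012e-01,  1.49767308e+00, -1.30602678e-05,
        1.33104088e+00, -2.23403772e-01]), 'dq': array([-0.00103461,  0.0010342 , -0.00128237,  0.00250956,  0.00020798,
        0.00024932]), 'tau': array([-1.01162106e-03, -4.12161791e+01, -2.59905463e+01, -2.05751221e-04,
        5.29140925e-04,  2.69350494e-06]), 'eef_pos': array([220.69261617, 476.36732889, 231.29304958]), 'ee_rot': array([-3.49521742e-06,  2.15206063e-01,  9.76568661e-01, -2.23011514e-05]), 'force': array([-0.64954299, -0.1564186 ,  0.11665925]), 'wrist_torque': array([-0.0014737 ,  0.05181803,  0.02075644]), 'grip_force': 0.0, 'grip_width': 1.0029638629461242}
```

```bash
python3 - <<'E'
import cv2,numpy as np
s=cv2.imread("pics/s.png")[130:290,170:370];t=cv2.imread("pics/t.png")[90:290,120:380]
a=cv2.resize(s,None,fx=2,fy=2,interpolation=2);b=cv2.resize(t,None,fx=1.5,fy=1.5,interpolation=2)
a=cv2.copyMakeBorder(a,0,300-0,0,0,0) if 0 else a
o=np.zeros((320,800,3),np.uint8);o[:320,:400]=a;o[:300,400:790]=b
cv2.imwrite("pics/b.png",o)
E
```

```text
(no output)
```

View pics/b.png

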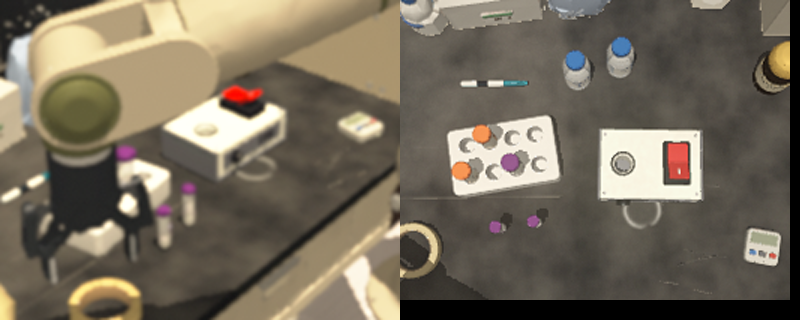

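Picture: the purple cap in the rack is at top (193,198). Two smaller purple-capped look-alikes stand on the bench at top (186,240) and (210,237). The well is at top (268,198) and the rocker at (305,198), with its white bar toward -x. I choose the tube in the rack: it is the largest and the only purple one in the rack.

```bash
python3 - <<'E'
from h import *
p=ctrl.capture("top");img=p["img"]
cv2.imwrite("pics/c.png",cv2.resize(img[150:260,140:340],(800,440),interpolation=cv2.INTER_CUBIC)[:,:,::-1])
for n,u,z in(("cap",(193,198),121),("well",(268,198),65),("rk",(305,204),85),("rackc",(193,197),0),("mixc",(284,205),0),("small",(186,240),60),("small2",(210,237),60)): print(n,atz(p,u,z).round(1))
# mixer and rack white-top outline
g=cv2.inRange(img,(170,170,170),(255,255,255))
for (a,b,c,d),z in(((145,160,235,225),47),((245,165,330,230),65)):
    m=g[b:d,a:c];cs,_=cv2.findContours(m,cv2.RETR_EXTERNAL,cv2.CHAIN_APPROX_NONE)
    k=max(cs,key=cv2.contourArea);r=cv2.boxPoints(cv2.minAreaRect(k))+[a,b]
    W=np.array([atz(p,u,z) for u in r]);print(z,W.round(0)[:,:2].tolist(),W.mean(0).round(1),[round(float(np.linalg.norm(W[i]-W[i-1]))) for i in range(4)],[round(float(np.arctan2(*(W[i]-W[i-1])[1::-1])),3) for i in range(4)])
E
```

```text
cap [507.8 140.4 121. ]
well [514.  -62.1  65. ]
rk [ 493.  -163.2   85. ]
rackc [529.8 161.6   0. ]
mixc [ 502.2 -112.3    0. ]
small [399.3 168.3  60. ]
small2 [406.8 101.5  60. ]
47 [[580.0, 281.0], [613.0, 77.0], [488.0, 56.0], [457.0, 256.0]] [534.3 167.6  47. ] [126, 207, 127, 203] [0.202, -1.413, -2.976, 1.725]
65 [[578.0, -20.0], [576.0, -212.0], [445.0, -206.0], [447.0, -19.0]] [ 511.3 -114.3   65. ] [132, 192, 131, 187] [-0.011, -1.583, 3.096, 1.559]
```

View pics/c.png

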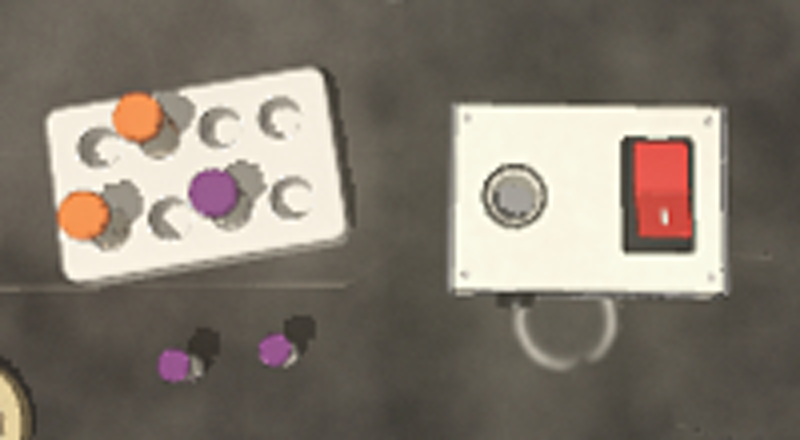

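Call:
send_rows([
  [-1, -0.049, -0.0235, 0, 0, 0, 0],
  [-1, -0.049, -0.0235, 0, 0, 0, 0],
  [-1, -0.049, -0.0235, 0, 0, 0, 0],
  [-1, -0.049, -0.0235, 0, 0, 0, 0],
  [-1, -0.049, -0.0235, 0, 0, 0, 0],
  [-1, -0.049, -0.0235, 0, 0, 0, 0],
  [-1, -0.049, -0.0235, 0, 0, 0, -0.15],
  [-1, 0, 0, 0, 0, 0, -0.15],
  [-1, 0, 0, 0, 0, 0, -0.15],
  [-1, 0, 0, 0, 0, 0, -0.14],
])

```text
time_s: 2.5
eef_pos: [462.8, 182.8, 231.3]
ee_rot: [-0.0, -0.08, 0.997, 0.0]
force: [-0.1, -0.1, 0.1]
grip_width: 0.998
grip_force: 0.0
```

```bash
cat > look.py <<'E'
from h import *
import pickle,sys
p=ctrl.capture("wrist");n=sys.argv[1]
pickle.dump(p,open(n+".pkl","wb"));save(p,n)
R=np.array(p["R"]);print("cam",(-R.T@p["t"]).round(1),"fwd",R[2].round(2),"right",R[0].round(2))
for q in sys.argv[2:]:
    print(q,[(np.round(d["point"]).tolist(),round(d["score"],2)) for d in ctrl.landmark_of(q,p)][:4])
hsv=cv2.cvtColor(p["img"],cv2.COLOR_RGB2HSV)
m=cv2.inRange(hsv,(138,60,40),(165,255,255))
k,l,s,c=cv2.connectedComponentsWithStats(m)
for i in range(1,k):
    if s[i,4]>150: print("purple",c[i].round(1),s[i].tolist(),atz(p,c[i],115).round(1))
E
python3 look.py w1 tube_center
```

```text
cam [391.5 170.5 373. ] fwd [ 0.28  0.05 -0.96] right [-0.16  0.99  0.  ]
tube_center [([178.0, 94.0], 0.94), ([205.0, 211.0], 0.77), ([245.0, 243.0], 0.45)]
purple [169.7  96.3] [156, 82, 28, 29, 615] [405.4 113.2 115. ]
purple [252.6  97.3] [239, 84, 28, 28, 615] [396.3 173.  115. ]
purple [193.6 231.9] [173, 212, 42, 41, 1306] [509.1 142.6 115. ]
```

View pics/w1.png

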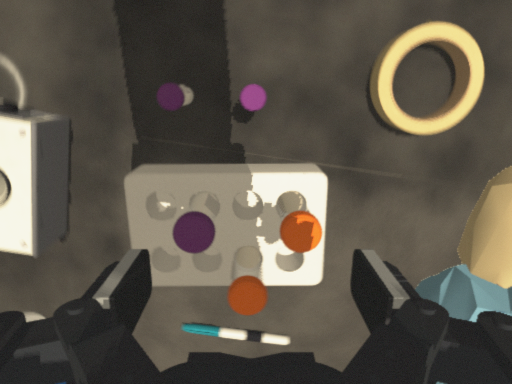

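Picture: the purple cap in the rack is at (194,232), clearly larger than the two small ones at (170,96) and (253,97). The gripper is aligned with the rack.

Call:
send_rows([
  [-1, -0.008, -0.012, 0.01, 0, 0, 0],
  [-1, -0.008, -0.012, 0.01, 0, 0, 0],
  [-1, -0.008, -0.012, 0.01, 0, 0, 0],
  [-1, -0.01, -0.013, 0.01, 0, 0, 0],
  [-1, 0, 0, 0, 0, 0, 0],
  [-1, 0, 0, 0, 0, 0, 0],
  [-1, 0, 0, 0, 0, 0, 0],
  [-0.5, 0, 0, 0, 0, 0, 0],
  [-0.3, 0, 0, 0, 0, 0, 0],
  [-0.2, 0, 0, 0, 0, 0, 0],
])

```text
time_s: 3.85
eef_pos: [503.9, 139.9, 191.4]
ee_rot: [0.0, -0.078, 0.997, 0.0]
force: [0.3, -0.9, -0.4]
grip_width: 0.598
grip_force: 0.0
```

```bash
python3 look.py w2 tube_center; python3 - <<'E'
from h import *
import pickle
a,b=(pickle.load(open(n+".pkl","rb")) for n in("w1","w2"))
hsv=cv2.cvtColor(b["img"],cv2.COLOR_RGB2HSV);m=cv2.inRange(hsv,(138,60,40),(165,255,255))
k,l,s,c=cv2.connectedComponentsWithStats(m);i=1+np.argmax(s[1:,4])
print(c[i],tri([(a,(193.6,231.9)),(b,c[i])]),ctrl.sense()["eef_pos"],ctrl.sense()["grip_width"])
E
```

```text
cam [432.5 127.9 333.1] fwd [ 0.28  0.05 -0.96] right [-0.16  0.99  0.  ]
tube_center [([227.0, 52.0], 0.88), ([316.0, 54.0], 0.76), ([254.0, 188.0], 0.55)]
purple [223.4  46.6] [208, 29, 33, 36, 892] [410.7 108.3 115. ]
purple [322.6  48.7] [307, 32, 33, 35, 905] [402.6 166.7 115. ]
purple [252.7 209.1] [229, 184, 49, 50, 1903] [508.8 141.7 115. ]
[252.65160273 209.07619548] (array([510.41006348, 142.06578473, 111.34540279]), [0.3, 0.3]) [503.95791547 139.86608356 191.31602261] 0.602952238179378
```

View pics/w2.png

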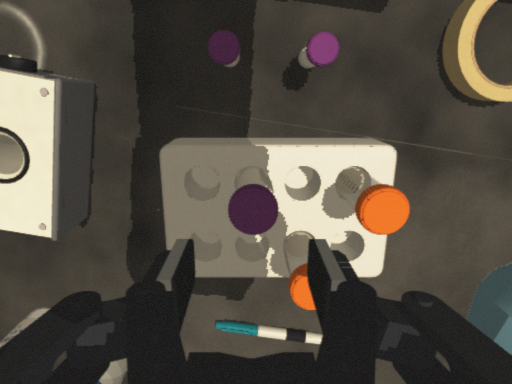

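Picture: the cap at (253,209) lies between the fingers' planes, and neighbours are clear. Triangulated at (510,142), z about 111–117. Descending and gripping.

Call:
send_rows([
  [-0.5, -0.006, 0.001, 0.02, 0, 0, 0],
  [-0.5, 0, 0, 0.025, 0, 0, 0],
  [-0.5, 0, 0, 0.025, 0, 0, 0],
  [-0.5, 0, 0, 0.025, 0, 0, 0],
  [-0.5, 0, 0, 0.02, 0, 0, 0],
  [-0.5, 0, 0, 0.01, 0, 0, 0],
  [1, 0, 0, 0, 0, 0, 0],
  [1, 0, 0, 0, 0, 0, 0],
  [1, 0, 0, 0, 0, 0, 0],
  [1, 0, 0, 0, 0, 0, 0],
], squeeze=25)

```text
time_s: 5.2
eef_pos: [510.2, 141.8, 67.0]
ee_rot: [0.001, -0.078, 0.997, -0.0]
force: [0.6, 0.3, 4.8]
grip_width: 0.351
grip_force: 23.2
```

Call:
send_rows([
  [1, 0, 0, -0.01, 0, 0, 0],
  [1, 0, 0, -0.02, 0, 0, 0],
  [1, 0, 0, -0.025, 0, 0, 0],
  [1, 0, 0, -0.03, 0, 0, 0],
  [1, 0, 0, -0.03, 0, 0, 0],
  [1, 0.004, -0.022, -0.005, 0, 0, 0],
  [1, 0.005, -0.032, 0, 0, 0, 0],
  [1, 0.005, -0.032, 0, 0, 0, 0],
  [1, 0.004, -0.024, 0, 0, 0, 0],
  [1, 0, 0, 0, 0, 0, 0],
])

```text
time_s: 6.45
eef_pos: [509.0, 29.2, 186.7]
ee_rot: [0.0, -0.077, 0.997, -0.0]
force: [-0.6, -0.3, 0.4]
grip_width: 0.355
grip_force: 23.4
```

```bash
python3 look.py w3 well_floor tube_center rocker_press switch_module
```

```text
cam [437.6  17.4 328.4] fwd [ 0.28  0.05 -0.96] right [-0.15  0.99  0.  ]
well_floor [([155.0, 162.0], 0.78)]
tube_center [([364.0, 71.0], 0.79), ([454.0, 70.0], 0.66), ([454.0, 184.0], 0.18)]
rocker_press [([107.0, 151.0], 0.7)]
switch_module []
purple [379.8  64.1] [363, 47, 35, 35, 966] [411.4  90.6 115. ]
purple [478.1  66. ] [460, 49, 38, 35, 1039] [403.4 148.2 115. ]
purple [250.8 312.8] [200, 265, 102, 94, 7997] [592.1  42.  115. ]
```

View pics/w3.png

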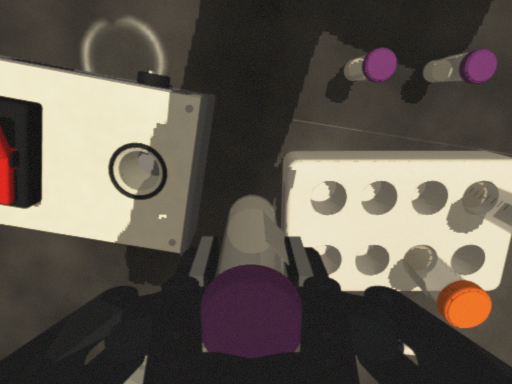

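Picture: the well ring is at about (138,171). The tube hangs between the fingers with its cap at (251,313) and tip near (253,197), and looks straight.

```bash
cat > ring.py <<'E'
from h import *
import pickle,sys
def ring(p,guess):
    m=cv2.inRange(cv2.cvtColor(p["img"],cv2.COLOR_RGB2GRAY),0,45)
    k,l,s,c=cv2.connectedComponentsWithStats(m)
    best=min((i for i in range(1,k) if s[i,4]>120 and .6<s[i,2]/s[i,3]<1.6 and max(s[i,2:4])<120),key=lambda i:np.hypot(s[i,0]+s[i,2]/2-guess[0],s[i,1]+s[i,3]/2-guess[1]))
    cs,_=cv2.findContours((l==best).astype(np.uint8),cv2.RETR_EXTERNAL,cv2.CHAIN_APPROX_NONE)
    e=cv2.fitEllipse(max(cs,key=len));return e
E
python3 - <<'E'
from ring import *
p=pickle.load(open("w3.pkl","rb"));e=ring(p,(138,171));print(e,atz(p,e[0],65))
T=np.array([509,29.2,186.7])
for dz in(-61,-10,46.5,54): print(dz,proj(p,T+[0,0,dz]))
E
```

```text
((137.6178741455078, 170.8123779296875), (50.44150924682617, 55.91667938232422), 126.75299072265625) [512.17000149 -61.33238104  65.        ]
-61 [251.20704141 209.47001144]
-10 [251.48011884 244.65509085]
46.5 [252.06103903 319.50464078]
54 [252.1832977  335.25724555]
```

Call:
send_rows([
  [1, 0.002, -0.015, 0, 0, 0, 0],
  [1, 0.003, -0.025, 0, 0, 0, 0],
  [1, 0.003, -0.025, 0, 0, 0, 0],
  [1, 0.003, -0.025, 0, 0, 0, 0],
  [1, 0, 0, 0.005, 0, 0, 0],
  [1, 0, 0, 0.01, 0, 0, 0],
  [1, 0, 0, 0.01, 0, 0, 0],
  [1, 0, 0, 0.01, 0, 0, 0],
  [1, 0, 0, 0, 0, 0, 0],
  [1, 0, 0, 0, 0, 0, 0],
])

```text
time_s: 7.95
eef_pos: [512.4, -60.3, 151.5]
ee_rot: [0.0, -0.078, 0.997, -0.0]
force: [-0.4, -0.6, 0.7]
grip_width: 0.349
grip_force: 23.5
```

```bash
python3 look.py w4; python3 - <<'E'
from ring import *
p=pickle.load(open("w4.pkl","rb"));q=ctrl.capture("top");T=ctrl.sense()["eef_pos"];print(T)
for dz in(-61,54): print(dz,proj(p,T+[0,0,dz]),proj(q,T+[0,0,dz]))
print("ring pred",proj(p,[512.2,-61.3,65]))
a=cv2.resize(p["img"][120:370,130:380],(500,500),interpolation=2)
s=ctrl.capture("scene");b=s["img"];u=proj(s,T).astype(int);print(u,proj(s,T+[0,0,-61]),proj(s,T+[0,0,54]),proj(s,[512.2,-61.3,65]))
b=cv2.resize(b[u[1]-50:u[1]+50,u[0]-30:u[0]+30],(300,500),interpolation=2)
save({"img":np.hstack([a,b])},"d")
E
```

```text
cam [440.9 -72.2 293.2] fwd [ 0.28  0.05 -0.96] right [-0.16  0.99  0.  ]
purple [389.4 242.1] [382, 206, 16, 75, 394] [510.8  19.4 115. ]
purple [250.7 312.8] [200, 265, 102, 94, 7982] [569.9 -51.5 115. ]
[512.38982006 -60.36821742 151.62527446]
-61 [251.10677742 209.62649084] [267.72308401 197.17832401]
54 [251.95006215 335.82059   ] [269.40491364 189.87276989]
ring pred [249.7583435  196.88566954]
[272 173] [272.12252387 188.40748464] [271.91618198 159.4050909 ] [272.37623133 194.49766108]
```

View pics/d.png

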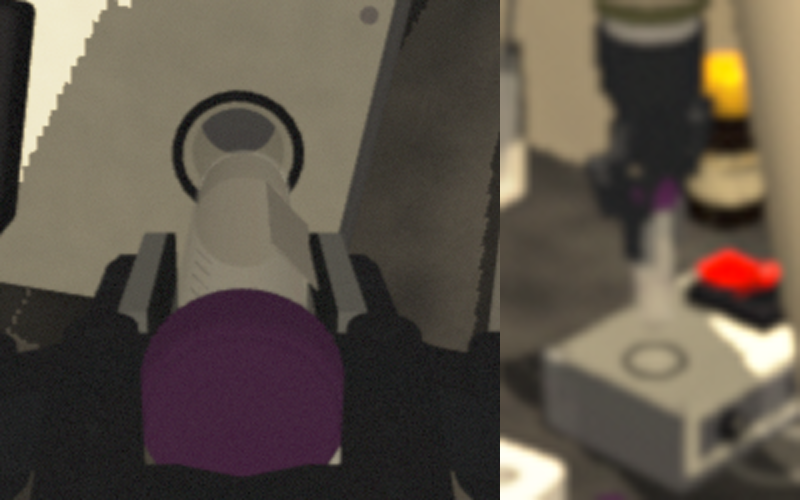

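Ring and tube agree with predictions to about 1 mm, with the ring at (249,197). Descending gently.

Call:
send_rows([
  [1, 0, -0.001, 0.012, 0, 0, 0],
  [1, 0, 0, 0.01, 0, 0, 0],
  [1, 0, 0, 0.004, 0, 0, 0],
  [1, 0, 0, 0.004, 0, 0, 0],
  [1, 0, 0, 0.004, 0, 0, 0],
  [1, 0, 0, 0.004, 0, 0, 0],
  [1, 0, 0, 0.004, 0, 0, 0],
  [1, 0, 0, 0.004, 0, 0, 0],
  [1, 0, 0, 0.004, 0, 0, 0],
  [1, 0, 0, 0, 0, 0, 0],
])

```text
time_s: 9.35
eef_pos: [512.2, -61.3, 101.0]
ee_rot: [-0.0, -0.078, 0.997, 0.0]
force: [-0.1, 0.9, 0.5]
grip_width: 0.352
grip_force: 23.5
```

Call:
send_rows([
  [1, 0, 0, 0.006, 0, 0, 0],
  [1, 0, 0, 0.006, 0, 0, 0],
  [1, 0, 0, 0.005, 0, 0, 0],
  [1, 0, 0, 0.004, 0, 0, 0],
  [1, 0, 0, 0.002, 0, 0, 0],
  [1, 0, 0, 0.001, 0, 0, 0],
  [1, 0, 0, 0.001, 0, 0, 0],
  [1, 0, 0, 0.001, 0, 0, 0],
  [1, 0, 0, 0.001, 0, 0, 0],
  [1, 0, 0, 0, 0, 0, 0],
])

```text
time_s: 10.6
eef_pos: [512.4, -61.3, 74.3]
ee_rot: [-0.0, -0.078, 0.997, 0.0]
force: [0.0, 0.4, -0.6]
grip_width: 0.348
grip_force: 23.5
```

Call:
send_rows([
  [1, 0, 0, 0.001, 0, 0, 0],
  [1, 0, 0, 0, 0, 0, 0],
  [1, 0, 0, 0.001, 0, 0, 0],
  [0.2, 0, 0, 0, 0, 0, 0],
  [0, 0, 0, 0, 0, 0, 0],
  [0, 0, 0, 0, 0, 0, 0],
  [-0.2, 0, 0, 0, 0, 0, 0],
  [-0.2, 0, 0, -0.01, 0, 0, 0],
  [-0.2, 0, 0, -0.02, 0, 0, 0],
  [-0.2, 0, 0, -0.025, 0, 0, 0],
])

```text
time_s: 11.85
eef_pos: [512.3, -61.3, 128.3]
ee_rot: [-0.0, -0.078, 0.997, 0.0]
force: [-0.4, -0.1, -0.2]
grip_width: 0.599
grip_force: 0.0
```

Call:
send_rows([
  [-0.2, 0, 0, -0.03, 0, 0, 0],
  [-0.2, 0, 0, -0.03, 0, 0, 0],
  [0.5, 0.006, -0.01, 0, 0, 0, 0],
  [1, 0.008, -0.013, 0, 0, 0, 0],
  [1, 0.008, -0.013, 0, 0, 0, 0],
  [1, 0.008, -0.013, 0, 0, 0, 0],
  [1, 0, 0, 0, 0, 0, 0.08],
  [1, 0, 0, 0, 0, 0, 0.08],
  [1, 0, 0, 0, 0, 0, 0],
  [1, 0, 0, 0, 0, 0, 0],
])

```text
time_s: 13.1
eef_pos: [490.2, -114.6, 187.1]
ee_rot: [-0.0, 0.001, 1.0, 0.0]
force: [0.1, -0.8, -0.0]
grip_width: 0.001
grip_force: 0.0
```

```bash
python3 look.py w5 rocker_press switch_module tube_center well_floor
```

```text
cam [ 417.9 -115.2  328.9] fwd [ 0.28  0.   -0.96] right [0. 1. 0.]
rocker_press [([188.0, 199.0], 0.87), ([371.0, 344.0], 0.25)]
switch_module [([190.0, 210.0], 0.87)]
tube_center [([321.0, 212.0], 0.84)]
well_floor [([304.0, 194.0], 0.6)]
purple [438.2 228.3] [434, 195, 9, 69, 377] [507.9  12.2 115. ]
purple [331.6 235.5] [305, 211, 53, 50, 2040] [513.  -59.8 115. ]
```

View pics/w5.png

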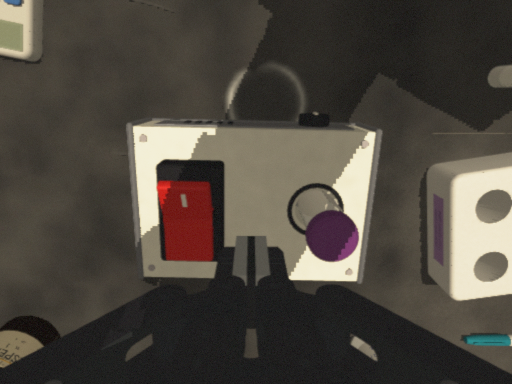

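Picture: the tube stands in the well with its cap at (332,236). The rocker's raised end is at rows 182–219 with the white bar at (184,201). The shut fingertips are narrow across the closing line.

Call:
send_rows([
  [1, 0, -0.015, 0, 0, 0, 0],
  [1, 0, -0.02, 0, 0, 0, 0],
  [1, 0, -0.02, 0, 0, 0, 0],
  [1, 0, -0.02, 0, 0, 0, 0],
  [1, 0, -0.02, 0, 0, 0, 0],
  [1, 0, 0, 0, 0, 0, 0],
  [1, 0, 0, 0, 0, 0, 0],
  [1, 0, 0, 0, 0, 0, 0],
  [1, 0, 0, 0, 0, 0, 0],
  [1, 0, 0, 0, 0, 0, 0],
])

```text
time_s: 14.6
eef_pos: [490.1, -209.1, 187.4]
ee_rot: [0.0, 0.002, 1.0, -0.0]
force: [0.4, 0.1, -0.5]
grip_width: -0.007
grip_force: 0.0
```

```bash
python3 look.py w6 rocker_press switch_module; python3 - <<'E'
from h import *
import pickle
a,b=(pickle.load(open(n+".pkl","rb")) for n in("w5","w6"))
la,lb=({q:ctrl.landmark_of(q,p) for q in()} for p in(a,b))
print(a["camera_matrix"][0][0],ctrl.sense()["eef_pos"],ctrl.sense()["joints"].round(2))
cv2.imwrite("pics/e.png",cv2.resize(np.hstack([a["img"][140:280,130:260],b["img"][140:280,230:360]]),None,fx=3,fy=3,interpolation=2)[:,:,::-1])
for p in(a,b):
    h=cv2.cvtColor(p["img"],cv2.COLOR_RGB2HSV);m=cv2.inRange(h,(0,150,60),(8,255,255))|cv2.inRange(h,(172,150,60),(180,255,255))
    k,l,s,c=cv2.connectedComponentsWithStats(m)
    i=1+np.argmax(s[1:,4]);print("red",s[i],c[i])
E
```

```text
cam [ 417.8 -209.6  329. ] fwd [ 0.29  0.   -0.96] right [0. 1. 0.]
rocker_press [([324.0, 198.0], 0.76)]
switch_module [([311.0, 213.0], 0.69), ([320.0, 200.0], 0.62), ([115.0, 18.0], 0.26), ([401.0, 190.0], 0.18)]
purple [473.  234.4] [444, 210, 59, 51, 2337] [512.5 -57.7 115. ]
340.3210858213592 [ 490.00639364 -209.30803827  187.30687826] [-0.62  0.37  1.54 -0.    1.23 -2.19]
red [ 157  180   57   81 3939] [186.80985022 219.73038842]
red [ 288  180   60   81 3919] [315.26920133 219.35289615]
```

View pics/e.png

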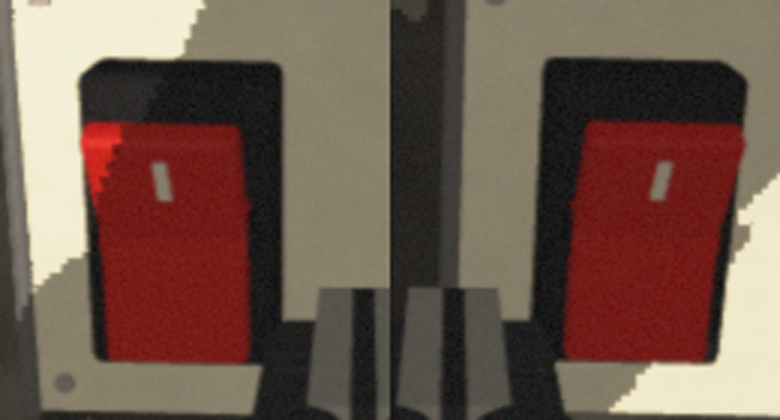

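```bash
python3 - <<'E'
from h import *
import pickle
a,b=(pickle.load(open(n+".pkl","rb")) for n in("w5","w6"))
A=lambda x,y:(x/3+130-.33,y/3+140-.33); B=lambda x,y:((x-390)/3+230-.33,y/3+140-.33)
for n,u,v in(("bar",(162,182),(660,182)),("topL",(85,148),(585,150)),("topR",(240,150),(742,150)),("lowL",(107,362),(565,361)),("lowR",(248,362),(705,362)),("collTR",(281,66),(745,82)),("collTL",(80,80),(545,60)),("screw",None,None)):
    if u: print(n,*[x for x in (tri([(a,A(*u)),(b,B(*v))]))])
print("deck ring chk", )
E
```

```text
bar [ 491.27485437 -161.48170443  104.10877977] [0.1, 0.1]
topL [ 483.61250531 -178.98768239  102.96898979] [0.3, 0.3]
topR [ 483.5331555  -143.13592321  104.30700832] [0.1, 0.1]
lowL [ 543.49788137 -180.7472393    92.5937133 ] [0.0, 0.0]
lowR [ 543.95598567 -144.61146952   92.16343805] [0.1, 0.1]
collTR [ 471.68782787 -135.62889274   76.63234096] [2.1, 2.1]
collTL [ 470.49282859 -186.14052698   76.98068161] [2.5, 2.5]
deck ring chk
```

Call:
send_rows([
  [1, -0.003, 0.048, 0, 0, 0, 0.17],
  [1, 0, 0, 0, 0, 0, 0.175],
  [1, 0, 0, 0, 0, 0, 0.175],
  [1, 0, 0, 0, 0, 0, 0.175],
  [1, 0, 0, 0, 0, 0, 0.175],
  [1, 0, 0, 0, 0, 0, 0.175],
  [1, 0, 0, 0, 0, 0, 0.175],
  [1, 0, 0, 0.01, 0, 0, 0.175],
  [1, 0, 0, 0.02, 0, 0, 0.175],
  [1, 0, 0, 0.02, 0, 0, 0],
])

```text
time_s: 16.0
eef_pos: [493.2, -161.4, 136.8]
ee_rot: [0.0, 0.709, 0.705, 0.0]
force: [-0.4, -0.4, -0.8]
grip_width: -0.005
grip_force: 0.0
```

```bash
python3 look.py w7 rocker_press; python3 - <<'E'
from h import *
s=ctrl.sense();print(s["eef_pos"],s["force"],s["joints"].round(2));
E
```

```text
cam [493.8 -89.5 278.5] fwd [-0.   -0.28 -0.96] right [ 1. -0.  0.]
rocker_press [([243.0, 230.0], 0.79)]
purple [291.1  28.5] [251, 0, 81, 66, 4328] [511.7 -63.4 115. ]
[ 492.32969726 -160.91005453  135.63692846] [ 0.18681625 -1.13217567  0.72777431] [-0.54  0.4   1.65 -0.    1.1  -0.54]
```

View pics/w7.png

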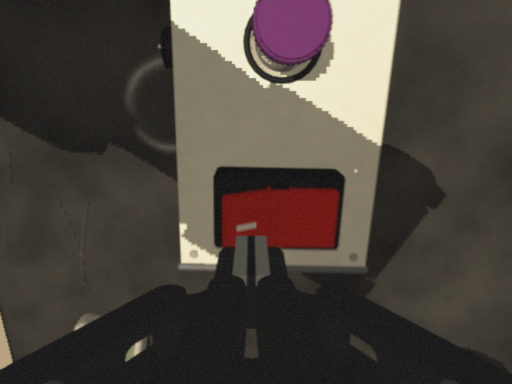

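Picture: the tip is over the raised end, with the bar at (247,226) just in front of the tip at (251,237). The tube stands in the well. Going down.

Call:
send_rows([
  [1, 0, 0.002, 0.01, 0, 0, 0],
  [1, 0, 0, 0.01, 0, 0, 0],
  [1, 0, 0, 0.002, 0, 0, 0],
  [1, 0, 0, 0.001, 0, 0, 0],
  [1, 0, 0, 0.001, 0, 0, 0],
  [1, 0, 0, 0.001, 0, 0, 0],
  [1, 0, 0, 0.001, 0, 0, 0],
  [1, 0, 0, 0.001, 0, 0, 0],
  [1, 0, 0, 0, 0, 0, 0],
  [1, 0, 0, 0, 0, 0, 0],
])

```text
time_s: 17.35
eef_pos: [495.2, -161.4, 110.3]
ee_rot: [0.0, 0.708, 0.706, 0.0]
force: [-0.2, 0.1, -0.6]
grip_width: 0.001
grip_force: 0.0
```

Call:
send_rows([
  [1, 0, 0, 0.001, 0, 0, 0],
  [1, 0, 0, 0.001, 0, 0, 0],
  [1, 0, 0, 0.001, 0, 0, 0],
  [1, 0, 0, 0.001, 0, 0, 0],
  [1, 0, 0, 0.001, 0, 0, 0],
  [1, 0, 0, 0.001, 0, 0, 0],
  [1, 0, 0, 0.001, 0, 0, 0],
  [1, 0, 0, 0.001, 0, 0, 0],
  [1, 0, 0, 0, 0, 0, 0],
  [1, 0, 0, 0, 0, 0, 0],
])

```text
time_s: 18.6
eef_pos: [495.2, -161.4, 102.4]
ee_rot: [0.0, 0.708, 0.706, 0.0]
force: [-0.4, -0.3, 3.3]
grip_width: 0.0
grip_force: 1.1
```

Call:
send_rows([
  [1, 0, 0, 0.0005, 0, 0, 0],
  [1, 0, 0, 0.0005, 0, 0, 0],
  [1, 0, 0, 0.0005, 0, 0, 0],
  [1, 0, 0, 0.0005, 0, 0, 0],
  [1, 0, 0, 0.0005, 0, 0, 0],
  [1, 0, 0, 0.0005, 0, 0, 0],
  [1, 0, 0, 0.0005, 0, 0, 0],
  [1, 0, 0, 0.0005, 0, 0, 0],
  [1, 0, 0, 0, 0, 0, 0],
  [1, 0, 0, 0, 0, 0, 0],
])

```text
time_s: 19.85
eef_pos: [495.1, -161.5, 98.3]
ee_rot: [0.0, 0.708, 0.706, -0.0]
force: [-1.4, -0.5, 4.7]
grip_width: 0.003
grip_force: 1.9
```

Call:
send_rows([
  [1, 0, 0, 0.0005, 0, 0, 0],
  [1, 0, 0, 0.0005, 0, 0, 0],
  [1, 0, 0, 0.0005, 0, 0, 0],
  [1, 0, 0, 0.0005, 0, 0, 0],
  [1, 0, 0, 0.0005, 0, 0, 0],
  [1, 0, 0, 0.0005, 0, 0, 0],
  [1, 0, 0, 0.0005, 0, 0, 0],
  [1, 0, 0, 0.0005, 0, 0, 0],
  [1, 0, 0, 0, 0, 0, 0],
  [1, 0, 0, 0, 0, 0, 0],
])

```text
time_s: 21.1
eef_pos: [495.2, -161.4, 94.3]
ee_rot: [-0.0, 0.708, 0.706, 0.0]
force: [-0.4, -0.7, 0.8]
grip_width: -0.001
grip_force: 0.3
```

Call:
send_rows([
  [1, 0, 0, 0.0005, 0, 0, 0],
  [1, 0, 0, 0.0005, 0, 0, 0],
  [1, 0, 0, 0.0005, 0, 0, 0],
  [1, 0, 0, 0.0005, 0, 0, 0],
  [1, 0, 0, 0, 0, 0, 0],
  [1, 0, 0, 0, 0, 0, 0],
  [1, 0, 0, 0, 0, 0, 0],
  [1, 0, 0, 0, 0, 0, 0],
  [1, 0, 0, 0, 0, 0, 0],
  [1, 0, 0, 0, 0, 0, 0],
])

```text
time_s: 22.35
eef_pos: [495.2, -161.4, 92.3]
ee_rot: [0.0, 0.708, 0.706, -0.0]
force: [-0.5, -0.0, 0.9]
grip_width: -0.001
grip_force: 0.0
```

Call:
send_rows([
  [1, 0, 0, 0.0005, 0, 0, 0],
  [1, 0, 0, 0.0005, 0, 0, 0],
  [1, 0, 0, 0.0005, 0, 0, 0],
  [1, 0, 0, 0.0005, 0, 0, 0],
  [1, 0, 0, 0, 0, 0, 0],
  [1, 0, 0, 0, 0, 0, 0],
  [1, 0, 0, 0, 0, 0, 0],
  [1, 0, 0, 0, 0, 0, 0],
  [1, 0, 0, 0, 0, 0, 0],
  [1, 0, 0, 0, 0, 0, 0],
])

```text
time_s: 23.6
eef_pos: [495.2, -161.4, 90.7]
ee_rot: [0.0, 0.708, 0.706, 0.0]
force: [-2.6, 0.1, 5.5]
grip_width: -0.002
grip_force: 2.8
```

Call:
send_rows([
  [1, 0, 0, 0.0005, 0, 0, 0],
  [1, 0, 0, 0, 0, 0, 0],
  [1, 0, 0, 0.0005, 0, 0, 0],
  [1, 0, 0, 0, 0, 0, 0],
  [1, 0, 0, 0, 0, 0, 0],
  [1, 0, 0, 0, 0, 0, 0],
  [1, 0, 0, 0, 0, 0, 0],
  [1, 0, 0, 0, 0, 0, 0],
  [1, 0, 0, 0, 0, 0, 0],
  [1, 0, 0, 0, 0, 0, 0],
])

```text
time_s: 24.85
eef_pos: [495.2, -161.4, 89.9]
ee_rot: [0.0, 0.708, 0.706, 0.0]
force: [-2.7, 0.8, 8.0]
grip_width: 0.005
grip_force: 4.1
```

Call:
send_rows([
  [1, 0, 0, 0.0005, 0, 0, 0],
  [1, 0, 0, 0, 0, 0, 0],
  [1, 0, 0, 0.0005, 0, 0, 0],
  [1, 0, 0, 0, 0, 0, 0],
  [1, 0, 0, 0, 0, 0, 0],
  [1, 0, 0, 0, 0, 0, 0],
  [1, 0, 0, 0, 0, 0, 0],
  [1, 0, 0, 0, 0, 0, 0],
  [1, 0, 0, 0, 0, 0, 0],
  [1, 0, 0, 0, 0, 0, 0],
])

```text
time_s: 26.1
eef_pos: [495.2, -161.5, 88.9]
ee_rot: [0.0, 0.708, 0.706, -0.0]
force: [-3.7, 1.2, 8.5]
grip_width: 0.0
grip_force: 4.2
```

Call:
send_rows([
  [1, 0, 0, 0.0005, 0, 0, 0],
  [1, 0, 0, 0, 0, 0, 0],
  [1, 0, 0, 0.0005, 0, 0, 0],
  [1, 0, 0, 0, 0, 0, 0],
  [1, 0, 0, 0.0005, 0, 0, 0],
  [1, 0, 0, 0, 0, 0, 0],
  [1, 0, 0, 0, 0, 0, 0],
  [1, 0, 0, 0, 0, 0, 0],
  [1, 0, 0, 0, 0, 0, 0],
  [1, 0, 0, 0, 0, 0, 0],
])

```text
time_s: 27.35
eef_pos: [495.2, -161.5, 87.4]
ee_rot: [0.0, 0.708, 0.706, 0.0]
force: [-2.8, 1.4, 8.2]
grip_width: 0.0
grip_force: 4.2
```

Call:
send_rows([
  [1, 0, 0, 0.0005, 0, 0, 0],
  [1, 0, 0, 0, 0, 0, 0],
  [1, 0, 0, 0.0005, 0, 0, 0],
  [1, 0, 0, 0, 0, 0, 0],
  [1, 0, 0, 0.0005, 0, 0, 0],
  [1, 0, 0, 0, 0, 0, 0],
  [1, 0, 0, 0, 0, 0, 0],
  [1, 0, 0, 0, 0, 0, 0],
  [1, 0, 0, 0, 0, 0, 0],
  [1, 0, 0, 0, 0, 0, 0],
])

```text
time_s: 28.6
eef_pos: [495.2, -161.5, 85.9]
ee_rot: [0.0, 0.708, 0.706, -0.0]
force: [-2.6, 1.7, 9.2]
grip_width: 0.0
grip_force: 4.2
```

Call:
send_rows([
  [1, 0, 0, 0.0005, 0, 0, 0],
  [1, 0, 0, 0, 0, 0, 0],
  [1, 0, 0, 0.0005, 0, 0, 0],
  [1, 0, 0, 0, 0, 0, 0],
  [1, 0, 0, 0.0005, 0, 0, 0],
  [1, 0, 0, 0, 0, 0, 0],
  [1, 0, 0, 0, 0, 0, 0],
  [1, 0, 0, 0, 0, 0, 0],
  [1, 0, 0, 0, 0, 0, 0],
  [1, 0, 0, 0, 0, 0, 0],
])

```text
time_s: 29.85
eef_pos: [495.2, -161.4, 84.4]
ee_rot: [0.0, 0.708, 0.706, -0.0]
force: [-2.7, 1.2, 8.3]
grip_width: -0.002
grip_force: 4.2
```

Call:
send_rows([
  [1, 0, 0, 0.0005, 0, 0, 0],
  [1, 0, 0, 0, 0, 0, 0],
  [1, 0, 0, 0.0005, 0, 0, 0],
  [1, 0, 0, 0, 0, 0, 0],
  [1, 0, 0, 0.0005, 0, 0, 0],
  [1, 0, 0, 0, 0, 0, 0],
  [1, 0, 0, 0, 0, 0, 0],
  [1, 0, 0, 0, 0, 0, 0],
  [1, 0, 0, 0, 0, 0, 0],
  [1, 0, 0, 0, 0, 0, 0],
])

```text
time_s: 31.1
eef_pos: [495.2, -161.4, 82.9]
ee_rot: [0.0, 0.708, 0.706, 0.0]
force: [-2.4, 1.0, 8.1]
grip_width: 0.003
grip_force: 4.1
```

Call:
send_rows([
  [1, 0, 0, 0.0005, 0, 0, 0],
  [1, 0, 0, 0, 0, 0, 0],
  [1, 0, 0, 0.0005, 0, 0, 0],
  [1, 0, 0, 0, 0, 0, 0],
  [1, 0, 0, 0.0005, 0, 0, 0],
  [1, 0, 0, 0, 0, 0, 0],
  [1, 0, 0, 0, 0, 0, 0],
  [1, 0, 0, 0, 0, 0, 0],
  [1, 0, 0, 0, 0, 0, 0],
  [1, 0, 0, 0, 0, 0, 0],
])

```text
time_s: 32.35
eef_pos: [495.2, -161.5, 81.4]
ee_rot: [0.0, 0.708, 0.706, -0.0]
force: [-2.5, 1.0, 7.3]
grip_width: 0.001
grip_force: 4.2
```

Call:
send_rows([
  [1, 0, 0, 0.0005, 0, 0, 0],
  [1, 0, 0, 0, 0, 0, 0],
  [1, 0, 0, 0.0005, 0, 0, 0],
  [1, 0, 0, 0, 0, 0, 0],
  [1, 0, 0, 0.0005, 0, 0, 0],
  [1, 0, 0, 0, 0, 0, 0],
  [1, 0, 0, 0, 0, 0, 0],
  [1, 0, 0, 0, 0, 0, 0],
  [1, 0, 0, 0, 0, 0, 0],
  [1, 0, 0, 0, 0, 0, 0],
])

```text
time_s: 33.6
eef_pos: [495.3, -161.5, 80.5]
ee_rot: [0.0, 0.708, 0.706, -0.0]
force: [-4.6, 1.8, 14.7]
grip_width: -0.002
grip_force: 7.3
```

About 15 N reached; holding.

Call:
send_rows([
  [1, 0, 0, 0, 0, 0, 0],
  [1, 0, 0, 0, 0, 0, 0],
  [1, 0, 0, 0, 0, 0, 0],
  [1, 0, 0, 0, 0, 0, 0],
  [1, 0, 0, 0, 0, 0, 0],
  [1, 0, 0, 0, 0, 0, 0],
  [1, 0, 0, 0, 0, 0, 0],
  [1, 0, 0, 0, 0, 0, 0],
  [1, 0, 0, 0, 0, 0, 0],
  [1, 0, 0, 0, 0, 0, 0],
])

```text
time_s: 34.85
eef_pos: [495.3, -161.5, 80.5]
ee_rot: [0.0, 0.708, 0.706, -0.0]
force: [-4.7, 2.6, 14.2]
grip_width: -0.002
grip_force: 7.3
```

Call:
send_rows([
  [1, 0, 0, -0.002, 0, 0, 0],
  [1, 0, 0, -0.005, 0, 0, 0],
  [1, 0, 0, -0.01, 0, 0, 0],
  [1, 0, 0, -0.02, 0, 0, 0],
  [1, 0, 0, -0.03, 0, 0, 0],
  [1, 0, 0, -0.03, 0, 0, 0],
  [1, 0, -0.03, 0, 0, 0, 0],
  [1, 0, -0.03, 0, 0, 0, 0],
  [1, 0, 0, 0, 0, 0, 0],
  [1, 0, 0, 0, 0, 0, 0],
])

```text
time_s: 36.1
eef_pos: [435.7, -161.4, 176.7]
ee_rot: [0.0, 0.708, 0.706, 0.0]
force: [0.3, 0.7, -0.1]
grip_width: 0.001
grip_force: 0.0
```

```bash
python3 look.py w8 rocker_press tube_center
```

```text
cam [436.1 -89.5 318.4] fwd [ 0.   -0.28 -0.96] right [ 1. -0.  0.]
rocker_press [([319.0, 190.0], 0.95)]
tube_center [([362.0, 46.0], 0.97), ([476.0, 347.0], 0.41), ([349.0, 188.0], 0.38)]
purple [390.6  34.6] [357, 0, 68, 71, 3683] [513.1 -60.2 115. ]
```

View pics/w8.png

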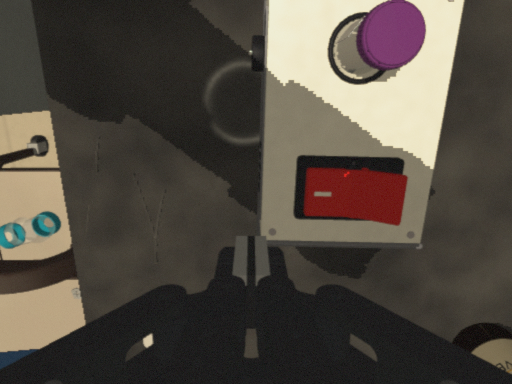

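Picture: the bar end at (322,194) is now level, the far end at (405,195) is raised, and a lamp is lit at (347,174), so the rocker is on. The tube stands in the well with its cap at (391,35).

```bash
python3 -c "
from rig import ctrl
print(ctrl.finish_job())"
```

```text
the job is handed in; nothing more can be done
None
```

The purple-capped tube is standing released in the mixer's well. The rocker is on after being held at about 15 N for just over a second, and the job is handed in; no verdict came back.

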